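# Prop up the kitchen shelf with bar boards

### The job

The free end of the wooden shelf needs a prop. Choose from the four coloured bar boards those that, stacked flat on one another on the worktop, fit below the shelf with less than 10 mm to spare, and slide the stack endways about half its length in under the middle of the shelf's free end, lying square to it. Let the other kitchenware stand where it is.

Things in the scene. Friction and masses are not known exactly. Their poses are not given: they have to be found in the camera images.
- shelf_edge (a point): middle of the lower edge of the free end of the rigid, fixed, level wooden shelf (200 wide, 220 deep, 18 thick), at the height of its underside: its height is the gap to fill (41 to 66, differs each time). Axes: z up, y horizontal, in under the shelf towards its two steel uprights (240 high), x along the edge. Below the shelf 185 are clear along y
- board_white_c (a point): centre (half-way up) of the white plastic bar board, a flat slab 160 long (its x axis), 56 wide (y), 12 thick (z), about 110 g, lying flat; a small dark dot near one end is only decoration
- board_blue_c (a point): centre (half-way up) of the blue plastic bar board, a flat slab 160 long (its x axis), 56 wide (y), 16 thick (z), about 147 g, lying flat; a small dark dot near one end is only decoration; it starts lying on top of the red board, roughly in line with it, so its centre is then about 32 above the worktop
- board_green_c (a point): centre (half-way up) of the green plastic bar board, a flat slab 160 long (its x axis), 56 wide (y), 20 thick (z), about 184 g, lying flat; a small dark dot near one end is only decoration
- board_red_c (a point): centre (half-way up) of the red plastic bar board, a flat slab 160 long (its x axis), 56 wide (y), 24 thick (z), about 220 g, lying flat; a small dark dot near one end is only decoration
- salad_bowl_c (a point): bystander: white ceramic bowl, rim 170 across, 70 high, standing on top of the shelf; the point is on its axis 35 above its underside
- mug_c (a point): bystander: blue mug, 76 across, 90 high; the point is on its axis 45 above its underside
- jar_c (a point): bystander: amber jar with steel lid, 72 across, 120 high; the point is on its axis 60 above its underside
- mill_c (a point): bystander: dark wooden pepper mill, 54 across, 145 high; the point is on its axis 70 above its underside
- dip_bowl_c (a point): bystander: small terracotta bowl, 110 across, 45 high; the point is on its axis 22 above its underside
Mind the look-alikes: they are no part of the job. What is shaped like the part that bears board_green_c but grey is not meant.

How it is judged (in metres and radians):
At the end, for the whole second after the job is handed in: Top board of the stack flat (0.06 rad), under 10 mm below the shelf's underside, its centre at most 22 mm outside and 100 mm inside the free edge, within 40 mm of the edge's middle, long axis within 0.26 rad of the shelf's y. Boards below it: centres at most 40 mm outside the edge (((z of board_white_c in the frame of shelf_edge between -0.016 and -0.004 m and y of board_white_c in the frame of shelf_edge between -0.022 and 0.1 m and x of board_white_c in the frame of shelf_edge between -0.04 and 0.04 m and angle between the z axis of board_white_c and the z axis of shelf_edge, either way round below 0.06 rad and angle between the x axis of board_white_c and the y axis of shelf_edge, either way round below 0.26 rad) or (z of board_blue_c in the frame of shelf_edge between -0.018 and -0.006 m and y of board_blue_c in the frame of shelf_edge between -0.022 and 0.1 m and x of board_blue_c in the frame of shelf_edge between -0.04 and 0.04 m and angle between the z axis of board_blue_c and the z axis of shelf_edge, either way round below 0.06 rad and angle between the x axis of board_blue_c and the y axis of shelf_edge, either way round below 0.26 rad) or (z of board_green_c in the frame of shelf_edge between -0.02 and -0.008 m and y of board_green_c in the frame of shelf_edge between -0.022 and 0.1 m and x of board_green_c in the frame of shelf_edge between -0.04 and 0.04 m and angle between the z axis of board_green_c and the z axis of shelf_edge, either way round below 0.06 rad and angle between the x axis of board_green_c and the y axis of shelf_edge, either way round below 0.26 rad) or (z of board_red_c in the frame of shelf_edge between -0.022 and -0.01 m and y of board_red_c in the frame of shelf_edge between -0.022 and 0.1 m and x of board_red_c in the frame of shelf_edge between -0.04 and 0.04 m and angle between the z axis of board_red_c and the z axis of shelf_edge, either way round below 0.06 rad and angle between the x axis of board_red_c and the y axis of shelf_edge, either way round below 0.26 rad)) and ((height (world z) of shelf_edge between 0.03 and 0.044 m and y of each of board_white_c, board_green_c in the frame of shelf_edge above -0.04 m and horizontal distance between each of board_white_c, board_green_c and shelf_edge below 0.11 m) or (height (world z) of shelf_edge between 0.034 and 0.048 m and y of each of board_white_c, board_red_c in the frame of shelf_edge above -0.04 m and horizontal distance between each of board_white_c, board_red_c and shelf_edge below 0.11 m) or (height (world z) of shelf_edge between 0.034 and 0.048 m and y of each of board_blue_c, board_green_c in the frame of shelf_edge above -0.04 m and horizontal distance between each of board_blue_c, board_green_c and shelf_edge below 0.11 m) or (height (world z) of shelf_edge between 0.038 and 0.052 m and y of each of board_blue_c, board_red_c in the frame of shelf_edge above -0.04 m and horizontal distance between each of board_blue_c, board_red_c and shelf_edge below 0.11 m) or (height (world z) of shelf_edge between 0.042 and 0.056 m and y of each of board_green_c, board_red_c in the frame of shelf_edge above -0.04 m and horizontal distance between each of board_green_c, board_red_c and shelf_edge below 0.11 m) or (height (world z) of shelf_edge between 0.046 and 0.06 m and y of each of board_white_c, board_blue_c, board_green_c in the frame of shelf_edge above -0.04 m and horizontal distance between each of board_white_c, board_blue_c, board_green_c and shelf_edge below 0.11 m) or (height (world z) of shelf_edge between 0.05 and 0.064 m and y of each of board_white_c, board_blue_c, board_red_c in the frame of shelf_edge above -0.04 m and horizontal distance between each of board_white_c, board_blue_c, board_red_c and shelf_edge below 0.11 m) or (height (world z) of shelf_edge between 0.054 and 0.068 m and y of each of board_white_c, board_green_c, board_red_c in the frame of shelf_edge above -0.04 m and horizontal distance between each of board_white_c, board_green_c, board_red_c and shelf_edge below 0.11 m) or (height (world z) of shelf_edge between 0.058 and 0.072 m and y of each of board_blue_c, board_green_c, board_red_c in the frame of shelf_edge above -0.04 m and horizontal distance between each of board_blue_c, board_green_c, board_red_c and shelf_edge below 0.11 m))); the robot touches nothing.
It fails at once if another piece of kitchenware is moved more than 30 mm or tipped (distance of any of salad_bowl_c, mug_c, jar_c, mill_c, dip_bowl_c from where it was at the start of the episode above 0.03 m).
It also fails if it takes over 72 s, if anything falls off the work surface, if the arm or the gripper's body presses on something with over 40 N, if the wrist force passes 120 N, or if a joint passes its speed limit or range.

### The arm

A 6-joint arm with a two-finger parallel gripper is mounted at the origin on the work surface. World frame = base frame: x ahead of the robot, y to its left, z up, the work surface at z = 0. Lengths are in m, angles in degrees, forces in N, time in s.
With the tool pointing down it reaches from about 0.25 to 0.8 m from the base axis. Payload 8.5 kg.
Tool frame: the origin (TCP) lies on the mounting face of the last link; the fingertips stand 173 mm ahead of it and the grasp point (between the pads) lies 155 mm ahead of it (arm.grip_depth is the distance from the TCP to the grasp point, in m); z points along the fingers, y is the line along which they close (so a half turn about z gives the same grasp; the last joint's range is limited). The gripper opens to 85 mm and grips with 20 to 120 N. Pads are 22 mm wide; open, the fingers measure 114 mm over their backs; the gripper's body (76 mm by 85 mm) begins 54 mm behind the grasp point. The pads swing forward as they close: fully open they stand 13 mm farther back than shut.
Start: joints at [-69.385, 13.648, -0.773, 75.585, 0, 90], TCP at [0.185, -0.491, 0.405] pointing down, gripper open.
Joint ranges: [-152.45, 152.45], [-59.26, 108.67], [-65.41, 83.53], [-104.44, 129.93], [-82.83, 76.93], [-180, 180]. Speed limits (degrees/s): [127.2, 127.2, 159.86, 180, 180, 180].

### API

Orientations are given as [roll, pitch, yaw] about the fixed x, y, z axes, in that order (R = Rz(yaw) Ry(pitch) Rx(roll)).
In Python, from rig import arm gives the robot as it stands. The module is installed in compiled form; this text tells all that it offers.
- The arm moves only by the shell command python3 -m crank 'ROWS' [FORCE]. ROWS is JSON, a list of rows, each a list of 7 numbers: the shift along the tool's x, y, z in mm, then the turn, a rotation vector about the tool's x, y, z in rad, then the gripper's target within -1 to 1 (fully open at 1, half-way at 0, shut at -1). A call has 1 to 20 rows; each row shifts and turns the commanded pose from where the row before left it, along the tool's axes as they then stand; what a row does not reach is not made up. A row lasts 1/12 s, in which the tool goes at most 41.7 mm and 7.16 degrees, less where a joint would pass 70% of its speed; a pose out of reach is approached as far as the arm can. A call with a gripper value outside its range is refused whole. The fingers move at their own pace and stop on an object; FORCE is the grip in N (left out, the last holds). Time passes only in rows, so rows that do not move let the fingers close. It gives the time, the measured TCP pose, the force, the opening and the grip force at its end, in the units of the state.
- arm.read_state(): the state, without advancing time (a new reading comes with each control period).
- arm.grab_frame(name): name is "scene" or "top" or "wrist"; returns the picture (400x640x3 uint8, red, green, blue); there is no depth.
- arm.camera_model(name): a dict with "intrinsics" (3x3 intrinsics, pixels), "k1" (the pictures are not rectified: a ray, as slopes to the right and down, at radius r is drawn at 1 + k1 r^2 times it, then the intrinsics apply), "position" and "rotation" of the camera in the world. Camera axes: x right, y up, looking along -z (the intrinsics and any distortion apply to the point x, -y, -z); pixel columns grow to the right and rows downward; lengths in m; the calibration is good to about 2 mm. A picture is of the moment at which its call begins: read the wrist's pose just before it. camera_model takes no time and is no camera call; for the wrist camera it gives the pose at the moment of the call.
- arm.sign_off(): hands the job in; it is judged then, once.
The state is a dict: "time": time; "joint_pos": joint angles; "joint_vel": joint speeds; "effort": joint torques, N m; "tcp_pos": TCP position; "tcp_rot": TCP orientation; "force": force on the tool from outside, world axes, zero at the start; "torque": the same for the moment, N m; "width": finger opening in m; "finger_force": force on a finger pad.
Only numpy, scipy, OpenCV 4.12 (cv2) and the standard library are available. Lean on these libraries where they do the work, as an engineer would, in place of code of your own. Each camera call takes 0.05 s, during which the arm holds its last target. There are 200 camera calls.

## Working session

There is one attempt and no reset: what is moved stays moved. The work goes in short steps, Python scripts to look and compute and a shell command to move; the robot and the scene stay as the last step left them, time stands still between calls to the robot, and variables do not carry over. Pictures are saved under pics/ and viewed, at most 10 in all, crops included, and the job is handed in when it is done.

```bash
mkdir -p pics
cat > h.py <<'E'
import numpy as np, cv2
from rig import arm
def ray(m,u,v):
    K=np.array(m["intrinsics"]);p=np.linalg.solve(K,[u,v,1.]);a=p[:2].copy();q=a.copy()
    for _ in range(20): q=a/(1+m["k1"]*(q@q))
    d=np.array(m["rotation"])@[q[0],-q[1],-1.]
    return np.array(m["position"]),d/np.linalg.norm(d)
def onz(m,u,v,z):
    o,d=ray(m,u,v);return o+d*(z-o[2])/d[2]
def tri(m1,p1,m2,p2):
    o1,d1=ray(m1,*p1);o2,d2=ray(m2,*p2)
    s=np.linalg.lstsq(np.c_[d1,-d2],o2-o1,rcond=None)[0]
    a=o1+d1*s[0];b=o2+d2*s[1];return (a+b)/2,np.linalg.norm(a-b)
def proj(m,P):
    c=np.array(m["rotation"]).T@(np.array(P)-m["position"]);q=np.array([c[0],-c[1]])/-c[2]
    q=q*(1+m["k1"]*(q@q));return (np.array(m["intrinsics"])@[*q,1])[:2]
def snap(n,f):
    i=arm.grab_frame(n);cv2.imwrite(f"pics/{f}.png",i[:,:,::-1]);return i
E
python3 - <<'E'
from h import *
for n in("scene","top","wrist"):
    snap(n,n+"0");m=arm.camera_model(n);print(n,m)
print(arm.read_state())
E
```

```text
scene {'intrinsics': array([[461.80123624,   0.        , 325.65171639],
       [  0.        , 461.80123624, 197.72320374],
       [  0.        ,   0.        ,   1.        ]]), 'k1': -0.01082244863242329, 'position': array([ 0.91252544, -0.56139157,  1.01925938]), 'rotation': array([33.92947111,  0.79827209, 36.28362536])}
top {'intrinsics': array([[366.43803186,   0.        , 317.35106104],
       [  0.        , 366.43803186, 209.1395925 ],
       [  0.        ,   0.        ,   1.        ]]), 'k1': 0.016046470011545907, 'position': array([ 0.43276059, -0.06295642,  1.00720726]), 'rotation': array([  7.76493677,  -0.95221529, -88.92799369])}
wrist {'intrinsics': array([[293.70575637,   0.        , 312.39471454],
       [  0.        , 293.70575637, 202.42725264],
       [  0.        ,   0.        ,   1.        ]]), 'k1': -0.03297990741430372, 'position': array([ 0.25220501, -0.46690281,  0.37306043]), 'rotation': array([-1.63858031e+01,  6.29044037e-02, -6.93830342e+01])}
{'time': 0.15, 'joint_pos': array([-6.93842066e+01,  1.36730976e+01, -8.04837226e-01,  7.55858877e+01,
       -1.26099096e-03,  9.00008673e+01]), 'joint_vel': array([-0.03541421, -0.04163929,  0.19137062, -0.06311914,  0.0049177 ,
        0.09823465]), 'effort': array([-1.73407757e-04, -5.39076662e+01,  3.46598232e+01,  1.44346064e-02,
       -4.04536479e-05, -6.39267199e-07]), 'tcp_pos': array([ 0.18480381, -0.49125972,  0.40423175]), 'tcp_rot': array([-1.79936177e+02,  1.26195628e-03,  2.06149275e+01]), 'force': array([-0.34072937, -0.54780749,  0.76760141]), 'torque': array([-0.00398631,  0.00280706, -0.0032004 ]), 'finger_force': 0.0, 'width': 0.08526379269032189}
```

View pics/scene0.png

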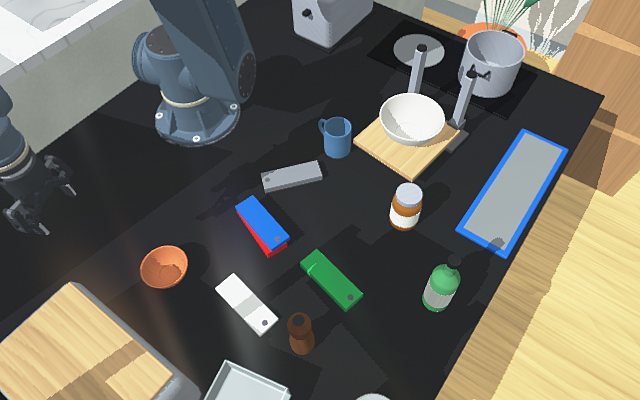

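View pics/top0.png

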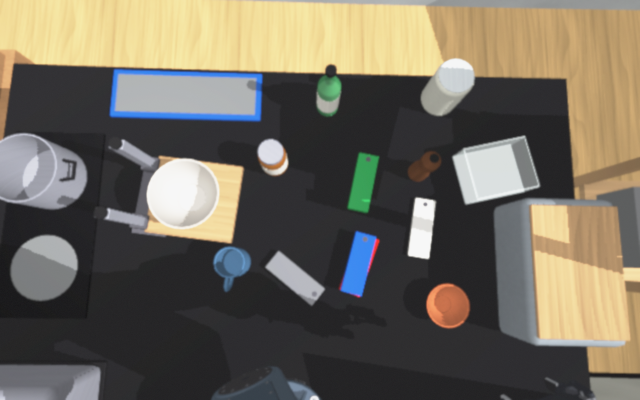

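The scene view shows red under blue (262,226), green (332,280), white (247,304), a grey decoy, and the shelf's free edge at roughly (355,142)-(412,178). In the top view that edge runs (243,163)-(234,241). Next I measure the boards and zoom in on the shelf.

```bash
python3 - <<'E'
s=open('h.py').read()
s=s.replace('np.array(m["rotation"])','Rot(m)').replace("def ray","from scipy.spatial.transform import Rotation as Ro\ndef Rot(m): return Ro.from_euler('xyz',m['rotation'],degrees=True).as_matrix()\ndef ray",1)
s+='''
def mask(i,c):
    h=cv2.cvtColor(i,cv2.COLOR_RGB2HSV);H,S,V=cv2.split(h)
    return {'blue':(H>105)&(H<120)&(S>150)&(V>90),'red':((H<6)|(H>174))&(S>180)&(V>90),'green':(H>55)&(H<75)&(S>150)&(V>60),'white':(S<30)&(V>190)}[c].astype(np.uint8)
'''
open('h.py','w').write(s)
E
python3 - <<'E'
from h import *
T=cv2.imread('pics/top0.png')[:,:,::-1].copy();S=cv2.imread('pics/scene0.png')[:,:,::-1].copy()
mt=arm.camera_model('top');ms=arm.camera_model('scene')
for n,i,m in(('top',T,mt),('scene',S,ms)):
  for c,z in(('blue',.04),('green',.02),('white',.012)):
    k=mask(i,c);cs,_=cv2.findContours(k,cv2.RETR_EXTERNAL,cv2.CHAIN_APPROX_NONE)
    for q in cs:
        if cv2.contourArea(q)<300: continue
        P=np.array([onz(m,u,v,z)[:2] for u,v in q[:,0]],np.float32)*1000
        r=cv2.minAreaRect(P)
        if 120<max(r[1])<200: print(n,c,np.round(r[0]),np.round(r[1]),round(r[2],1), cv2.boundingRect(q))
a=cv2.resize(S[85:200,330:485],None,fx=5,fy=5,interpolation=cv2.INTER_CUBIC)
cv2.imwrite('pics/c1.png',a[:,:,::-1])
for p in((243,163),(234,241)):print(onz(mt,*p,.07))
E
```

```text
top blue [ 426. -185.] [ 59. 164.] 77.5 (341, 231, 35, 66)
top green [ 646. -201.] [ 56. 162.] 78.8 (348, 153, 31, 59)
top white [383. -20.] [152.  47.] 52.3 (269, 254, 53, 42)
top white [ 525. -363.] [ 57. 161.] 81.6 (408, 198, 27, 61)
top white [605. 292.] [192. 193.] 1.4 (147, 159, 72, 70)
top white [ 688. -558.] [151. 184.] 13.3 (454, 144, 76, 59)
scene blue [ 426. -188.] [ 60. 166.] 76.3 (235, 195, 55, 56)
scene green [ 646. -205.] [ 60. 163.] 79.0 (300, 249, 63, 63)
scene white [ 639. -486.] [174.  78.] 36.2 (204, 360, 86, 40)
scene white [ 523. -364.] [ 56. 160.] 82.1 (215, 273, 63, 62)
scene white [534. 362.] [191. 197.] 41.4 (379, 93, 66, 50)
scene white [ 554. 1017.] [ 78. 177.] 10.6 (496, 0, 30, 26)
[0.67852749 0.12057023 0.07      ]
[0.47476253 0.13398021 0.07      ]
```

View pics/c1.png

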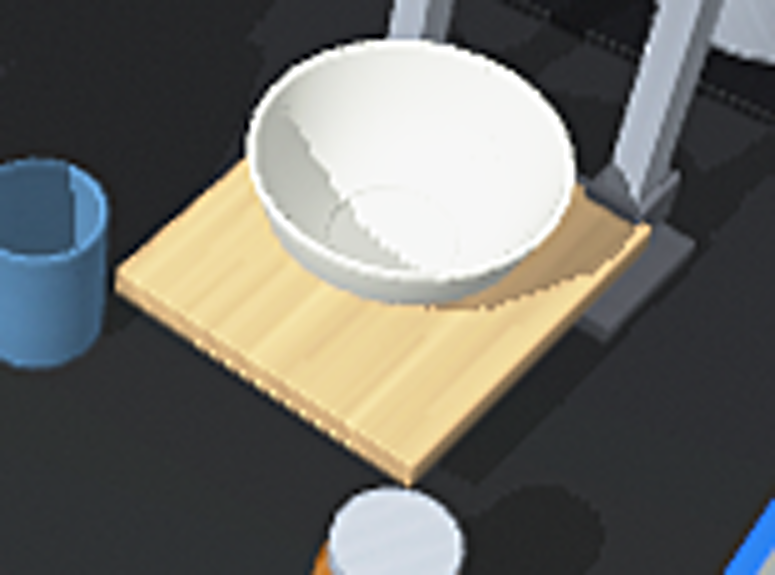

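The crop shows the shelf's upper free-edge corners in the scene at about (353.6,139.4) and (412,178.6), with the bottom corners a few pixels lower. I'll triangulate these against the top view.

Run:
```python
from h import *
mt=arm.camera_model('top');ms=arm.camera_model('scene')
def corners(f,box):
    i=cv2.imread(f)[:,:,::-1].copy();h=cv2.cvtColor(i,cv2.COLOR_RGB2HSV);H,S,V=cv2.split(h)
    k=((H>8)&(H<30)&(S>50)&(V>95)).astype(np.uint8);x,y,w,hh=box;z=np.zeros_like(k);z[y:y+hh,x:x+w]=k[y:y+hh,x:x+w]
    z=cv2.morphologyEx(z,cv2.MORPH_OPEN,np.ones((3,3)))
    return i,z
# top: fit free edge (right side) per-row subpixel
i,z=corners('pics/top0.png',(190,150,58,100))
g=i[:,:,0].astype(float)
pts=[]
for v in range(172,234):
    r=g[v,225:255];hi=np.median(g[v,222:234]);lo=np.median(g[v,248:255]);t=(hi+lo)/2
    j=np.where(r>t)[0].max();pts.append((225+j+(r[j]-t)/(r[j]-r[j+1]),v))
L=cv2.fitLine(np.array(pts,np.float32),cv2.DIST_HUBER,0,.01,.01).ravel();print('top free edge',L)
ys,xs=np.nonzero(z)
print('top mask rows at cols 228-234',[ (c,ys[xs==c].min(),ys[xs==c].max()) for c in(228,231,234,237,240)])
top=lambda v:(L[2]+(v-L[3])*L[0]/L[1],v)
# scene: lower boundary of front face & upper/lower
i2,_=corners('pics/scene0.png',(340,90,130,100));g2=i2[:,:,0].astype(float)
for u in(362,372,382,392,402):
    print(u,[int(a) for a in g2[int(139+(u-353.6)*.671)-3:int(139+(u-353.6)*.671)+12,u]],int(139+(u-353.6)*.671)-3)
for v in(162,242): print(onz(mt,*top(v),.055))
for a,b,n in(((412,178.6),(242.5,163.5),'far'),((353.6,139.4),(234.5,241),'near')): print(n,tri(ms,a,mt,b))
# items at top heights
for n,p,zz in(('jar lid',(270,148),.12),('mug rim',(232,259),.09),('mill top',(432,158),.145),('dip',(449,305),.045)): print(n,onz(mt,*p,zz))
for n,p,zz in(('jar lid',(409,190),.12),('mug rim',(338,123),.09)): print(n,onz(ms,*p,zz))
```

```text
top free edge [ 1.5576249e-01 -9.8779452e-01  2.3739021e+02  2.0570000e+02]
top mask rows at cols 228-234 [(228, np.int64(164), np.int64(243)), (231, np.int64(164), np.int64(243)), (234, np.int64(165), np.int64(231)), (237, np.int64(165), np.int64(212)), (240, np.int64(166), np.int64(193))]
362 [239, 239, 239, 244, 230, 218, 221, 223, 124, 42, 38, 44, 47, 47, 49] 141
372 [237, 235, 234, 245, 217, 203, 211, 255, 135, 26, 43, 45, 47, 46, 48] 148
382 [242, 242, 243, 241, 223, 219, 234, 204, 93, 32, 43, 48, 47, 46, 46] 155
392 [237, 239, 240, 242, 223, 212, 215, 221, 130, 46, 35, 45, 46, 46, 46] 161
402 [241, 237, 236, 246, 218, 209, 220, 235, 119, 34, 42, 44, 46, 44, 33] 168
[0.68526844 0.12024193 0.055     ]
[0.47275228 0.14298931 0.055     ]
far (array([0.67197818, 0.11732419, 0.07956839]), np.float64(0.007106825367951552))
near (array([0.47628605, 0.13233076, 0.08141674]), np.float64(0.005581681264758497))
jar lid [0.70536707 0.04550065 0.12      ]
mug rim [0.42950769 0.13246754 0.09      ]
mill top [ 0.68180745 -0.35125264  0.145     ]
dip [ 0.32310469 -0.41896591  0.045     ]
jar lid [0.69152183 0.05194413 0.12      ]
mug rim [0.4143606 0.1520919 0.09     ]
```

```bash
python3 -m crank '[[32.9,-20.8,0,0,0,0,-1],[32.9,-20.8,0,0,0,0,-1],[32.9,-20.8,0,0,0,0,-1],[32.9,-20.8,0,0,0,0,-1],[32.9,-20.8,0,0,0,0,-1],[32.9,-20.8,0,0,0,0,-1],[32.9,-20.8,0,0,0,0,-1],[32.9,-20.8,0,0,0,0,-1],[32.9,-20.8,0,0,0,0,-1],[32.9,-20.8,0,0,0,0,-1],[32.9,-20.8,0,0,0,0,-1],[32.9,-20.8,0,0,0,0,-1],[32.9,-20.8,0,0,0,0,-1],[32.9,-20.8,0,0,0,0,-1],[32.9,-20.8,0,0,0,0,-1],[32.9,-20.8,0,0,0,0,-1],[32.9,-20.8,0,0,0,0,-1],[32.9,-20.8,0,0,0,0,-1],[32.9,-20.8,0,0,0,0,-1],[32.9,-20.8,0,0,0,0,-1]]'
python3 - <<'E'
from h import *
i=snap('wrist','w1');print(arm.read_state())
ms=arm.camera_model('scene')
for u,v in((362,149),(402,175.9)):print(onz(ms,u,v,.062))
for u,v in((362,145),(402,172)):print(onz(ms,u,v,.08))
E
```

```text
time: 1.82
tcp_pos: [0.655, 0.1315, 0.4043]
tcp_rot: [-180.0, 0.0, 20.6]
force: [1.2, -0.3, -0.2]
width: -0.0001
finger_force: 0.0
{'time': 1.8667, 'joint_pos': array([1.16840267e+01, 2.87884646e+01, 2.19832030e+01, 8.31550178e+01,
       1.25064906e-01, 1.70885925e+02]), 'joint_vel': array([-2.5367984 , -2.85981434, -8.21627521, -2.01552431, -0.24244543,
       -5.03768359]), 'effort': array([ -9.00551945, -87.89031744,  30.53529024,   5.19391   ,
        -1.5406413 ,  -0.35998816]), 'tcp_pos': array([0.65822693, 0.13641823, 0.40242992]), 'tcp_rot': array([-1.79882806e+02, -5.90294889e-02,  2.07980845e+01]), 'force': array([-2.28366661,  1.37448903, -2.44616732]), 'torque': array([0.04991658, 0.19384086, 0.03083656]), 'finger_force': 0.0, 'width': 0.00020244963142077358}
[0.50655708 0.13406223 0.062     ]
[0.64010567 0.11926431 0.062     ]
[0.50653657 0.13243555 0.08      ]
[0.63885271 0.11707155 0.08      ]
```

View pics/w1.png

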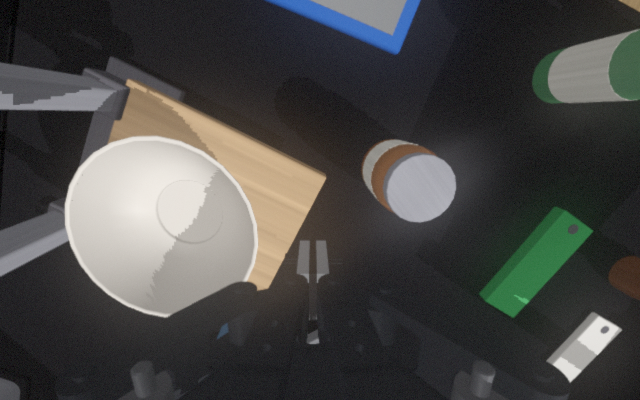

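The wrist view shows the shelf corner at (325,178), the bowl rim about 55 px from the fingertips at (313,245), and the jar clear at (420,185). I'll probe the shelf top by touch.

```bash
python3 -m crank '[[0,0,33,0,0,0,-1],[0,0,33,0,0,0,-1],[0,0,33,0,0,0,-1],[0,0,30,0,0,0,-1],[0,0,6,0,0,0,-1],[0,0,0,0,0,0,-1],[0,0,0,0,0,0,-1]]'; python3 -m crank '[[0,0,2,0,0,0,-1],[0,0,2,0,0,0,-1],[0,0,2,0,0,0,-1],[0,0,0,0,0,0,-1]]'
```

```text
time: 2.45
tcp_pos: [0.6546, 0.1297, 0.2708]
tcp_rot: [180.0, -0.0, 20.6]
force: [0.5, 0.2, 0.4]
width: -0.0004
finger_force: 0.0
time: 2.78
tcp_pos: [0.6543, 0.1297, 0.2643]
tcp_rot: [180.0, -0.1, 20.6]
force: [0.1, 0.6, -1.1]
width: 0.0001
finger_force: 0.0
```

```bash
python3 -m crank '[[0,0,2,0,0,0,-1],[0,0,2,0,0,0,-1],[0,0,0,0,0,0,-1]]';python3 -m crank '[[0,0,2,0,0,0,-1],[0,0,0,0,0,0,-1]]'
```

```text
time: 3.03
tcp_pos: [0.6541, 0.1297, 0.2594]
tcp_rot: [-180.0, 0.0, 20.6]
force: [-0.4, 0.6, -0.5]
width: 0.0
finger_force: 0.0
time: 3.2
tcp_pos: [0.6542, 0.1297, 0.2573]
tcp_rot: [-180.0, 0.0, 20.6]
force: [-1.0, 0.7, -0.4]
width: -0.0001
finger_force: 0.0
```

```bash
python3 -m crank '[[0,0,2,0,0,0,-1],[0,0,0,0,0,0,-1]]';python3 -m crank '[[0,0,2,0,0,0,-1],[0,0,0,0,0,0,-1]]' | sed -n '2p;4p'
```

```text
time: 3.37
tcp_pos: [0.6541, 0.1297, 0.2553]
tcp_rot: [-180.0, 0.0, 20.6]
force: [-0.4, -0.4, 0.6]
width: 0.0003
finger_force: 0.0
tcp_pos: [0.6542, 0.1297, 0.2533]
force: [1.0, 0.2, -0.4]
```

```bash
for k in 1; do python3 -m crank '[[0,0,2,0,0,0,-1],[0,0,0,0,0,0,-1]]'| sed -n '2p;4p';python3 -m crank '[[0,0,2,0,0,0,-1],[0,0,0,0,0,0,-1]]' | sed -n '2p;4p'; done
```

```text
tcp_pos: [0.6542, 0.1297, 0.2514]
force: [-0.3, 0.1, 0.4]
tcp_pos: [0.6541, 0.1297, 0.2494]
force: [-0.8, -1.1, 0.0]
```

```bash
python3 -m crank '[[0,0,2,0,0,0,-1],[0,0,0,0,0,0,-1]]'| sed -n '2p;4p'
```

```text
tcp_pos: [0.6541, 0.1297, 0.2474]
force: [0.6, 0.5, -0.9]
```

Run:
```python
from h import *
i=snap('scene','s1')
cv2.imwrite('pics/s1c.png',cv2.resize(i[70:210,320:500],None,fx=4,fy=4,interpolation=cv2.INTER_CUBIC)[:,:,::-1])
```

```text
(no output)
```

View pics/s1c.png

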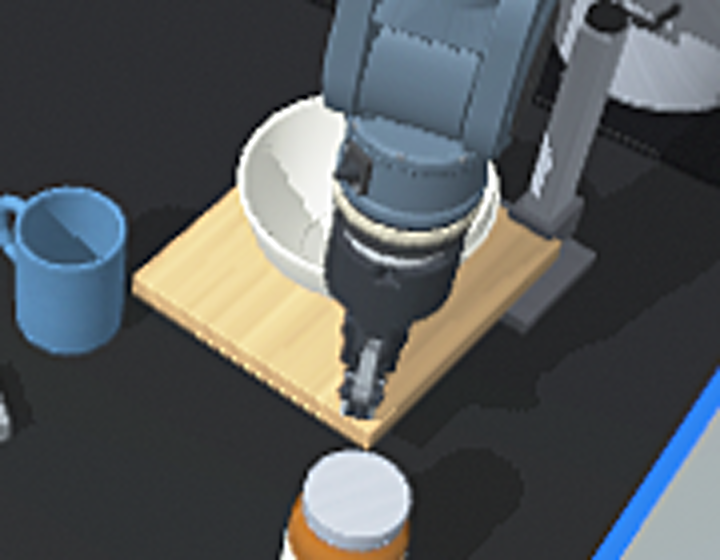

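The tips at crop (360,415) are still over the shelf just inside the edge, so I keep descending.

```bash
python3 -m crank '[[0,0,2,0,0,0,-1],[0,0,0,0,0,0,-1]]'| sed -n '2p;4p'
```

```text
tcp_pos: [0.6542, 0.1297, 0.2454]
force: [-0.8, -1.1, -0.4]
```

```bash
python3 -m crank '[[0,0,2,0,0,0,-1],[0,0,0,0,0,0,-1]]'| sed -n '2p;4p'
```

```text
tcp_pos: [0.6543, 0.1296, 0.2435]
force: [0.6, -0.4, 0.9]
```

```bash
python3 -m crank '[[0,0,2,0,0,0,-1],[0,0,0,0,0,0,-1]]'| sed -n '2p;4p'
```

```text
tcp_pos: [0.6542, 0.1296, 0.2434]
force: [-4.8, -0.9, 12.3]
```

Contact came at TCP z≈0.2434, so the shelf top is at about 70.4 mm and the gap about 52.4 mm. White+blue+green (48) leaves about 4.4 mm to spare. The plan is blue onto green, white on top, then slide the stack in.

```bash
python3 -m crank '[[0,0,-20,0,0,0.117,-1],[0,0,-20,0,0,0.117,-1],[0,0,-20,0,0,0.117,-1],[0,0,-20,0,0,0.117,-1],[0,0,-20,0,0,0.118,-1],[-15,36,0,0,0,0,0],[-15,36,0,0,0,0,1],[-15,36,0,0,0,0,1],[-15,36,0,0,0,0,1],[-15,36,0,0,0,0,1],[-15,36,0,0,0,0,1],[-15,36,0,0,0,0,1],[-15,36,0,0,0,0,1],[-15,36,0,0,0,0,1],[-15,36,0,0,0,0,1],[0,0,30,0,0,0,1],[0,0,30,0,0,0,1],[0,0,30,0,0,0,1],[0,0,0,0,0,0,1],[0,0,0,0,0,0,1]]'
python3 - <<'E'
from h import *
mt=arm.camera_model('top');ms=arm.camera_model('scene')
a=onz(ms,353.6,139.4,.0704);b=onz(ms,412,178.6,.0704);print(a,b,(a+b)/2)
print(onz(ms,338,123,.09),onz(mt,232,259,.09))
i=arm.grab_frame('wrist');m=arm.camera_model('wrist')
for c,z in(('blue',.04),):
    k=mask(i,c);cs,_=cv2.findContours(k,cv2.RETR_EXTERNAL,cv2.CHAIN_APPROX_NONE);q=max(cs,key=cv2.contourArea)
    print(cv2.boundingRect(q),cv2.minAreaRect(np.array([onz(m,u,v,z)[:2] for u,v in q[:,0]],np.float32)*1000))
E
```

```text
time: 6.25
tcp_pos: [0.5058, -0.3471, 0.2207]
tcp_rot: [-174.7, 1.1, -0.9]
force: [-0.0, -0.3, 0.3]
width: 0.0853
finger_force: 0.0
[0.47294747 0.14276208 0.0704    ] [0.66749666 0.12074411 0.0704    ] [0.57022207 0.1317531  0.0704    ]
[0.4143606 0.1520919 0.09     ] [0.42950769 0.13246754 0.09      ]
(72, 226, 96, 91) ((475.3773193359375, -205.44593811035156), (62.3271484375, 73.9600830078125), 75.91350555419922)
```

Joint 6 hit its limit during the turn, so the tool ended up beside the white board and slightly tilted. White can go on green first just as well, so I work out the correction.

```bash
cat >> h.py <<'E'
def go(p,yaw,cur=None):
    s=arm.read_state() if cur is None else cur
    R=Ro.from_euler('xyz',s['tcp_rot'],degrees=True);G=Ro.from_euler('xyz',[180,0,yaw],degrees=True)
    return 'shift mm(cur tool)',np.round(R.inv().apply(np.array(p)-s['tcp_pos'])*1000,1),'shift after turn',np.round(G.inv().apply(np.array(p)-s['tcp_pos'])*1000,1),'turn',np.round((R.inv()*G).as_rotvec(),3)
E
python3 - <<'E'
from h import *
s=arm.read_state();print(s['joint_pos'].round(1),s['tcp_pos'],s['tcp_rot']);print(go([.524,-.3635,.200],-8.2))
E
```

```text
[-35.3  30.1  -3.2  60.4   3.7 145.6] [ 0.50658083 -0.34748468  0.22233583] [-174.83898933    0.95469945   -0.9192452 ]
('shift mm(cur tool)', array([18. , 17.7, 20.5]), 'shift after turn', array([19.5, 13.4, 22.3]), 'turn', array([-0.089,  0.022,  0.126]))
```

```bash
python3 -m crank '[[0,0,0,-0.045,0.011,0.063,1],[0,0,0,-0.045,0.011,0.063,1],[19,13,0,0,0,0,1],[0,0,0,0,0,0,1],[0,0,0,0,0,0,1],[0,0,0,0,0,0,1]]'
python3 - <<'E'
from h import *
print(go([.524,-.3635,.173],-8.2))
snap('wrist','w2')
E
```

```text
time: 6.8
tcp_pos: [0.5237, -0.3631, 0.2231]
tcp_rot: [179.9, -0.1, -8.2]
force: [-0.4, -0.4, -0.3]
width: 0.0854
finger_force: 0.0
('shift mm(cur tool)', array([ 0.3,  0.3, 50.1]), 'shift after turn', array([ 0.4,  0.4, 50.1]), 'turn', array([ 0.002, -0.002,  0.   ]))
```

View pics/w2.png

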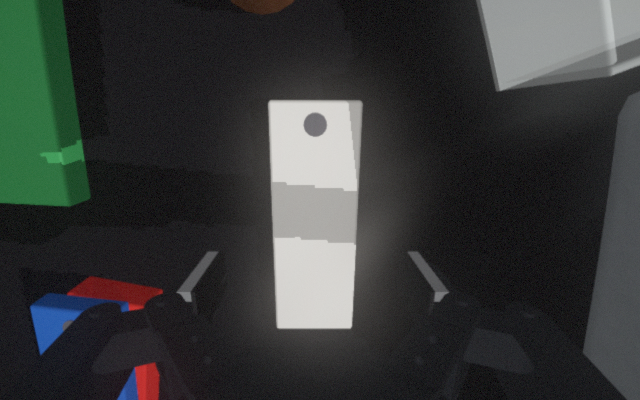

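The white board is centred between the fingers (column 315), so I descend and grip.

```bash
python3 -m crank '[[0,0,20,0,0,0,1],[0,0,20,0,0,0,1],[0,0,12,0,0,0,1],[0,0,0,0,0,0,1],[0,0,0,0,0,0,-1],[0,0,0,0,0,0,-1],[0,0,0,0,0,0,-1],[0,0,0,0,0,0,-1],[0,0,0,0,0,0,-1],[0,0,0,0,0,0,-1]]' 50; python3 -m crank '[[0,0,-20,0,0,0,-1],[0,0,-30,0,0,0,-1],[0,0,-20,0,0,0,-1],[0,0,0,0,0,0,-1]]'
python3 - <<'E'
from h import *
print(go([.646,-.203,.250],-11.1))
i=arm.grab_frame('wrist');m=arm.camera_model('wrist')
for c,z in(('white',arm.read_state()['tcp_pos'][2]-.16),('green',.02)):
    k=mask(i,c);cs,_=cv2.findContours(k,cv2.RETR_EXTERNAL,cv2.CHAIN_APPROX_NONE);q=max(cs,key=cv2.contourArea)
    print(c,cv2.boundingRect(q),cv2.minAreaRect(np.array([onz(m,u,v,z)[:2] for u,v in q[:,0]],np.float32)*1000))
E
```

```text
time: 7.68
tcp_pos: [0.5237, -0.3633, 0.1712]
tcp_rot: [179.9, -0.1, -8.2]
force: [-1.7, 0.3, 6.4]
width: 0.0547
finger_force: 53.7
time: 8.02
tcp_pos: [0.5245, -0.3638, 0.2447]
tcp_rot: [179.7, -0.4, -8.2]
force: [0.4, -0.4, -1.1]
width: 0.0543
finger_force: 53.4
('shift mm(cur tool)', array([  97.4, -176.5,   -5.4]), 'shift after turn', array([  88.3, -181.2,   -5.3]), 'turn', array([ 0.004, -0.007,  0.051]))
white (249, 95, 130, 125) ((577.45849609375, -373.13311767578125), (54.40488815307617, 54.5987663269043), 81.69652557373047)
green (60, 0, 49, 200) ((623.4166259765625, -234.02874755859375), (20.38776969909668, 121.74251556396484), 76.25415802001953)
```

```bash
python3 -m crank '[[0,-30,0,0,0,0,-1],[0,-36,0,0,0,0.051,-1],[0,-36,0,0,0,0,-1],[0,-36,0,0,0,0,-1],[0,-36,0,0,0,0,-1],[22,-7,0,0,0,0,-1],[30,0,0,0,0,0,-1],[30,0,0,0,0,0,-1],[6,0,0,0,0,0,-1],[0,0,0,0,0,0,-1],[0,0,0,0,0,0,-1],[0,0,0,0,0,0,-1]]'
python3 - <<'E'
from h import *
i=arm.grab_frame('top');m=arm.camera_model('top')
print(go([.646,-.203,.196],-11.1))
snap('scene','s2')
E
```

```text
time: 9.07
tcp_pos: [0.6399, -0.2017, 0.2386]
tcp_rot: [179.9, 0.1, -11.1]
force: [-0.2, 0.5, -1.2]
width: 0.0545
finger_force: 53.4
('shift mm(cur tool)', array([ 6.2,  0. , 42.9]), 'shift after turn', array([ 6.2,  0.1, 43. ]), 'turn', array([ 0.001,  0.002, -0.001]))
```

View pics/s2.png

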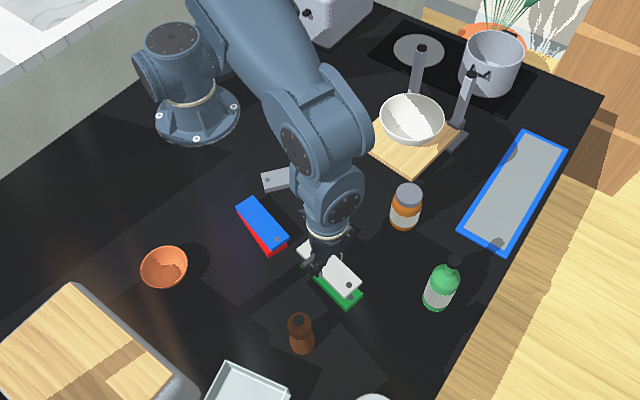

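White hangs above green, roughly aligned, with its far end at (350,280). I lower it and release.

```bash
python3 -m crank '[[6,0,20,0,0,0,-1],[0,0,17,0,0,0,-1],[0,0,6,0,0,0,-1],[0,0,2,0,0,0,-1],[0,0,0,0,0,0,-1],[0,0,0,0,0,0,-1]]';  python3 -m crank '[[0,0,1,0,0,0,-1],[0,0,0,0,0,0,-1]]'
```

```text
time: 9.67
tcp_pos: [0.6471, -0.2031, 0.1952]
tcp_rot: [179.9, -0.0, -11.1]
force: [-0.3, -0.6, -0.8]
width: 0.0543
finger_force: 53.4
time: 9.83
tcp_pos: [0.6473, -0.2031, 0.1942]
tcp_rot: [179.9, -0.1, -11.1]
force: [-0.7, 0.0, -1.1]
width: 0.0546
finger_force: 53.4
```

```bash
python3 -m crank '[[0,0,1,0,0,0,-1],[0,0,1,0,0,0,-1],[0,0,0,0,0,0,-1]]' | sed -n '2p;4p';  python3 -m crank '[[0,0,0,0,0,0,0.3],[0,0,0,0,0,0,1],[0,0,0,0,0,0,1],[0,0,0,0,0,0,1],[0,0,-30,0,0,0,1],[0,0,-30,0,0,0,1],[-40,0,0,0,0,0,1],[-40,0,0,0,0,0,1],[-40,0,0,0,0,0,1],[-40,0,0,0,0,0,1],[-40,0,0,0,0,0.033,1],[-10,0,0,0,0,0,1],[0,0,0,0,0,0,1],[0,0,0,0,0,0,1]]'
python3 - <<'E'
from h import *
print(go([.426,-.187,.196],-13))
m=arm.camera_model('top');snap('wrist','w3')
i=snap('top','t3')
for c,z in(('white',.032),('green',.02),('blue',.04)):
    k=mask(i,c);cs,_=cv2.findContours(k,cv2.RETR_EXTERNAL,cv2.CHAIN_APPROX_NONE)
    for q in cs:
        if cv2.contourArea(q)>200: print(c,cv2.boundingRect(q),np.round(np.hstack([np.array(x) for x in cv2.minAreaRect(np.array([onz(m,u,v,z)[:2] for u,v in q[:,0]],np.float32)*1000)]),1))
E
```

```text
tcp_pos: [0.6471, -0.203, 0.1913]
force: [-0.4, -0.2, -0.5]
time: 11.25
tcp_pos: [0.4414, -0.1623, 0.2521]
tcp_rot: [179.9, -0.1, -13.0]
force: [1.3, 0.1, 0.1]
width: 0.0853
finger_force: 0.0
('shift mm(cur tool)', array([-9.6, 27.5, 56.1]), 'shift after turn', array([-9.5, 27.6, 56.1]), 'turn', array([ 0.001, -0.002, -0.   ]))
white (538, 339, 87, 7) [ 2.364e+02 -7.590e+02  1.220e+01  2.201e+02  1.000e-01]
white (268, 253, 54, 50) [384.2 -20.6 149.3  46.6  52. ]
white (147, 159, 72, 69) [612.5 278.3 186.7 165.1  48. ]
white (19, 155, 20, 33) [652.4 694.1  84.8  49.    7. ]
white (349, 152, 30, 57) [ 646.8 -201.6   54.5  157.9   78.8]
white (454, 144, 85, 59) [ 685.4 -560.5  147.9  206.3   13.3]
white (258, 140, 25, 24) [722.7  55.9  64.9  65.6   1.4]
white (436, 59, 38, 36) [ 953.5 -458.2  104.8  106.3    1.3]
blue (109, 69, 154, 53) [875.2 289.6 412.4 140.5  89.9]
```

View pics/w3.png

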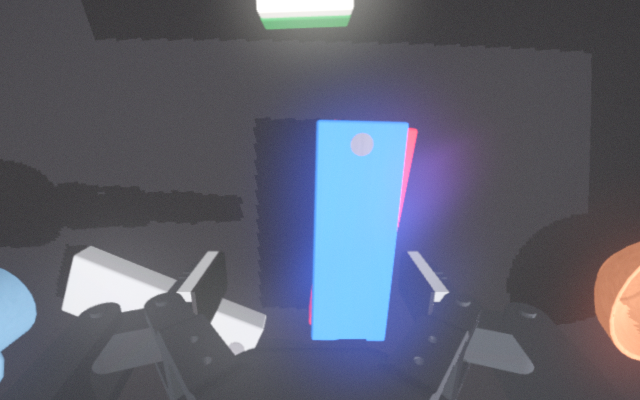

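The wrist view shows blue at about column 352, right of the finger midline as computed, with red skewed beneath it. White lies neatly on green.

```bash
python3 -m crank '[[-9,27,0,0,0,0,1],[0,0,0,0,0,0,1],[0,0,30,0,0,0,1],[0,0,20,0,0,0,1],[0,0,6,0,0,0,1],[0,0,0,0,0,0,1],[0,0,0,0,0,0,-1],[0,0,0,0,0,0,-1],[0,0,0,0,0,0,-1],[0,0,0,0,0,0,-1],[0,0,0,0,0,0,-1],[0,0,0,0,0,0,-1]]'; python3 -m crank '[[0,0,-10,0,0,0,-1],[0,0,-30,0,0,0,-1],[0,0,-30,0,0,0,-1],[0,0,0,0,0,0,-1],[0,0,0,0,0,0,-1]]'
python3 - <<'E'
from h import *
print(go([.6468,-.202,.260],-11.1))
snap('wrist','w4')
E
```

```text
time: 12.35
tcp_pos: [0.427, -0.1867, 0.1967]
tcp_rot: [179.9, -0.1, -13.0]
force: [-0.1, 0.4, 6.3]
width: 0.055
finger_force: 53.4
time: 12.77
tcp_pos: [0.427, -0.1866, 0.2673]
tcp_rot: [179.9, -0.2, -13.0]
force: [0.3, 0.3, -2.4]
width: 0.0549
finger_force: 53.4
('shift mm(cur tool)', array([217.6, -34.5,   8.1]), 'shift after turn', array([218.7, -27.2,   7.3]), 'turn', array([ 0.002, -0.004, -0.033]))
```

View pics/w4.png

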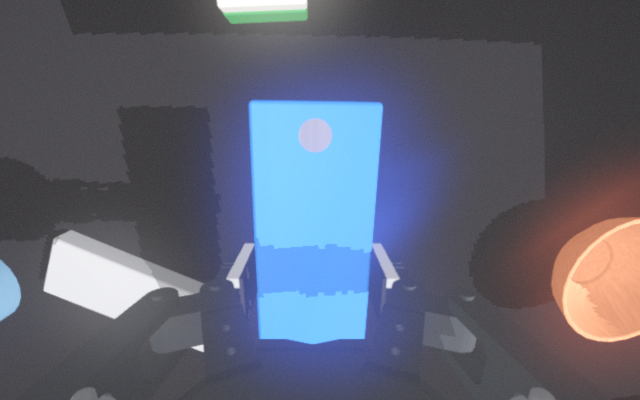

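Blue is held square and centred with red left behind. I carry it over the stack.

```bash
python3 -m crank '[[35,-5,0,0,0,-0.033,-1],[37,-4,0,0,0,0,-1],[37,-5,0,0,0,0,-1],[37,-5,0,0,0,0,-1],[37,-5,0,0,0,0,-1],[36,-4,0,0,0,0,-1],[0,0,20,0,0,0,-1],[0,0,20,0,0,0,-1],[0,0,15,0,0,0,-1],[0,0,0,0,0,0,-1],[0,0,0,0,0,0,-1]]'
python3 - <<'E'
from h import *
print(go([.6468,-.202,.205],-11.1))
E
```

```text
time: 13.73
tcp_pos: [0.6458, -0.2021, 0.2084]
tcp_rot: [180.0, 0.2, -11.1]
force: [-1.1, 0.8, -1.1]
width: 0.0544
finger_force: 54.6
('shift mm(cur tool)', array([ 0.9, -0.3,  3.4]), 'shift after turn', array([ 0.9, -0.3,  3.4]), 'turn', array([ 0.001,  0.004, -0.   ]))
```

```bash
python3 -m crank '[[1,0,2,0,0,0,-1],[0,0,2,0,0,0,-1],[0,0,0,0,0,0,-1]]'; python3 -m crank '[[0,0,0,0,0,0,0.3],[0,0,0,0,0,0,1],[0,0,0,0,0,0,1],[0,0,-20,0,0,0,1],[0,0,-30,0,0,0,1],[0,0,-20,0,0,0,1],[0,0,0,0,0,-0.121,1],[0,0,0,0,0,-0.121,1],[0,0,0,0,0,-0.121,1],[0,0,0,0,0,-0.121,1],[0,0,0,0,0,-0.121,1],[0,0,0,0,0,-0.121,1],[0,0,0,0,0,-0.121,1],[0,0,0,0,0,-0.121,1],[0,0,0,0,0,-0.121,1],[0,0,0,0,0,-0.121,1],[0,0,0,0,0,-0.121,1],[0,0,0,0,0,-0.121,1],[0,0,0,0,0,-0.121,1],[0,0,0,0,0,-0.121,1]]'; python3 -m crank '[[0,0,0,0,0,-0.121,1],[0,0,0,0,0,-0.121,1],[0,0,0,0,0,-0.121,1],[0,0,0,0,0,-0.121,1],[0,0,0,0,0,-0.121,1],[0,0,0,0,0,-0.121,1],[0,0,0,0,0,-0.121,1],[0,0,0,0,0,-0.121,1],[0,0,0,0,0,-0.121,1],[0,0,0,0,0,-0.121,1],[0,0,0,0,0,-0.121,1],[0,0,0,0,0,-0.117,1],[0,0,0,0,0,0,1],[0,0,0,0,0,0,1]]'
python3 - <<'E'
from h import *
print(arm.read_state()['joint_pos'].round(1))
i=snap('scene','s5');m=arm.camera_model('scene')
for c,z in(('blue',.048),):
    k=mask(i,c);cs,_=cv2.findContours(k,cv2.RETR_EXTERNAL,cv2.CHAIN_APPROX_NONE)
    for q in cs:
        if cv2.contourArea(q)>200: print(c,cv2.boundingRect(q),np.round(np.hstack([np.array(x) for x in cv2.minAreaRect(np.array([onz(m,u,v,z)[:2] for u,v in q[:,0]],np.float32)*1000)]),1))
print(go([.606,-.194,.182],168.9))
cv2.imwrite('pics/s5c.png',cv2.resize(i[220:340,250:430],None,fx=4,fy=4)[:,:,::-1])
E
```

```text
time: 13.98
tcp_pos: [0.6475, -0.2026, 0.2066]
tcp_rot: [179.9, -0.0, -11.1]
force: [0.2, -0.9, -0.2]
width: 0.0547
finger_force: 54.5
time: 15.65
tcp_pos: [0.6475, -0.2025, 0.2767]
tcp_rot: [180.0, 0.1, 86.3]
force: [-0.5, -0.3, 0.2]
width: 0.0853
finger_force: 0.0
time: 16.82
tcp_pos: [0.6475, -0.2025, 0.2766]
tcp_rot: [-179.9, 0.0, 168.7]
force: [-0.1, -0.0, 0.1]
width: 0.0851
finger_force: 0.0
[-17.4  32.    9.1  67.   -0.1  -6. ]
blue (317, 255, 46, 51) [ 666.6 -208.4   57.6  117.2   77.9]
blue (455, 128, 114, 131) [888.5 266.7 410.8 135.6  89.9]
('shift mm(cur tool)', array([42.4,  0.3, 94.5]), 'shift after turn', array([42.4,  0.3, 94.5]), 'turn', array([-0.001,  0.   , -0.004]))
```

View pics/s5c.png

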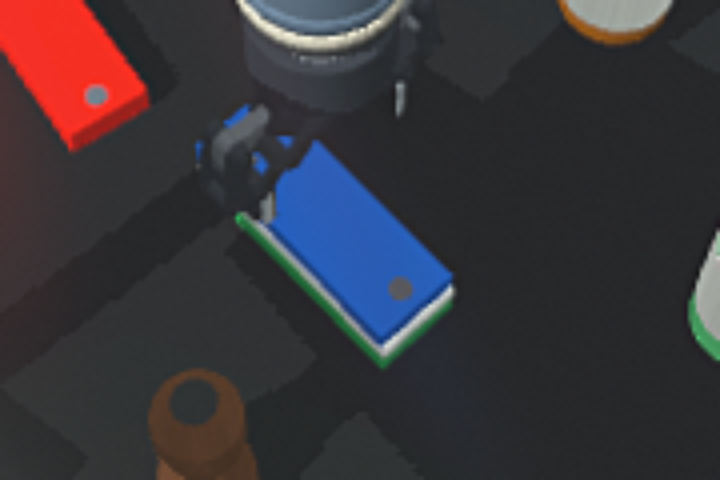

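The stack is neat: green, white, blue. I grip it 50 mm from the centre towards the near end, lift slightly and rotate.

```bash
python3 -m crank '[[25,0,0,0,0,0,1],[25,0,0,0,0,0,1],[0,0,35,0,0,0,1],[0,0,35,0,0,0,1],[0,0,25,0,0,0,1],[0,0,5,0,0,0,1],[0,0,0,0,0,0,1],[0,0,0,0,0,0,-1],[0,0,0,0,0,0,-1],[0,0,0,0,0,0,-1],[0,0,0,0,0,0,-1],[0,0,0,0,0,0,-1],[0,0,0,0,0,0,-1],[0,0,0,0,0,0,-1]]' 90; python3 -m crank '[[0,0,-5,0,0,0,-1],[0,0,-7,0,0,0,-1],[0,0,0,0,0,0,-1],[0,0,0,0,0,0,-1]]'
python3 - <<'E'
from h import *
i=snap('scene','s6');m=arm.camera_model('scene')
cv2.imwrite('pics/s6c.png',cv2.resize(i[220:340,250:430],None,fx=4,fy=4)[:,:,::-1])
E
```

```text
time: 18.03
tcp_pos: [0.5992, -0.1933, 0.1786]
tcp_rot: [-179.9, 0.2, 168.9]
force: [-0.0, -0.6, 6.0]
width: 0.0553
finger_force: 96.1
time: 18.37
tcp_pos: [0.5986, -0.193, 0.1892]
tcp_rot: [-179.9, 0.1, 168.9]
force: [-0.4, -0.4, -1.6]
width: 0.0552
finger_force: 95.4
```

View pics/s6c.png

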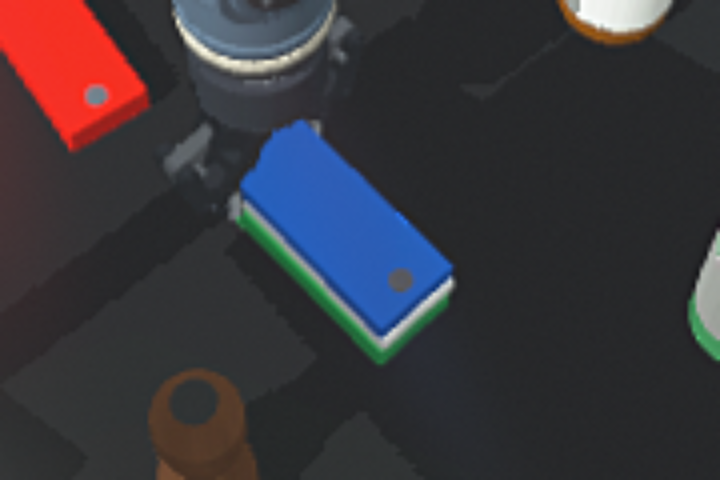

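The lift raised blue and white, but green's front end seems to droop (corner still at crop (382,362)). I set the stack down and regrip lower.

```bash
python3 -m crank '[[0,0,6,0,0,0,-1],[0,0,4,0,0,0,-1],[0,0,0,0,0,0,-1],[0,0,0,0,0,0,0.5],[0,0,0,0,0,0,0.5],[0,0,0,0,0,0,0.5],[0,0,4,0,0,0,0.5],[0,0,5,0,0,0,0.5],[0,0,0,0,0,0,0.5],[0,0,0,0,0,0,-1],[0,0,0,0,0,0,-1],[0,0,0,0,0,0,-1],[0,0,0,0,0,0,-1],[0,0,0,0,0,0,-1],[0,0,0,0,0,0,-1]]' 110
cat > e.py <<'E'
from h import *
import sys
i=snap('scene',sys.argv[1]);print(arm.read_state()['tcp_pos'].round(4))
x,y,w,h=map(int,sys.argv[2:6])
for c in('blue','green'):
    k=mask(i,c);z=np.zeros_like(k);z[y:y+h,x:x+w]=k[y:y+h,x:x+w]
    ys,xs=np.nonzero(z);j=(ys+.0).argmax();print(c,len(xs),'lowest',xs[ys==ys.max()],ys.max(),'x',xs.min(),xs.max(),'ymin',ys.min())
E
python3 e.py a1 250 220 180 120
python3 -m crank '[[0,0,-4,0,0,0,-1],[0,0,-6,0,0,0,-1],[0,0,0,0,0,0,-1],[0,0,0,0,0,0,-1]]'
python3 e.py a2 250 220 180 120
```

```text
time: 19.67
tcp_pos: [0.5985, -0.193, 0.1696]
tcp_rot: [-179.9, 0.0, 168.9]
force: [-0.4, 0.7, 6.6]
width: 0.0549
finger_force: 114.0
[ 0.5985 -0.193   0.1696]
blue 1262 lowest [344 345] 305 x 298 362 ymin 254
green 93 lowest [344 345 346] 310 x 311 425 ymin 275
time: 20.05
tcp_pos: [0.5984, -0.193, 0.1794]
tcp_rot: [-179.9, -0.0, 168.9]
force: [0.7, -0.5, -4.4]
width: 0.0548
finger_force: 110.0
[ 0.5983 -0.1929  0.1792]
blue 1291 lowest [344 345] 303 x 298 362 ymin 252
green 91 lowest [344 345 346] 308 x 311 425 ymin 273
```

All three lift together now (4.4 N, both edges up 2 px). I rotate and move in front of the shelf.

```bash
python3 -m crank '[[0,0,0,0,0,-0.118,-1],[0,0,0,0,0,-0.118,-1],[0,0,0,0,0,-0.118,-1],[0,0,0,0,0,-0.118,-1],[0,0,0,0,0,-0.118,-1],[0,0,0,0,0,-0.118,-1],[0,0,0,0,0,-0.118,-1],[0,0,0,0,0,-0.118,-1],[0,0,0,0,0,-0.118,-1],[0,0,0,0,0,-0.118,-1],[0,0,0,0,0,-0.118,-1],[0,0,0,0,0,-0.118,-1],[0,0,0,0,0,-0.118,-1],[0,0,0,0,0,-0.118,-1]]'; python3 -m crank '[[-35,12,0,0,0,0,-1],[-35,12,0,0,0,0,-1],[-35,12,0,0,0,0,-1],[-35,12,0,0,0,0,-1],[-35,12,0,0,0,0,-1],[0,0,0,0,0,0,-1],[0,0,0,0,0,0,-1],[0,0,0,0,0,0,-1]]'
python3 - <<'E'
from h import *
print(arm.read_state()['joint_pos'].round(1),go([.557,-.012,.172],263.8))
i=snap('scene','a3');m=arm.camera_model('scene');mt=arm.camera_model('top');t=snap('top','a3t')
for n,i,m in(('s',i,m),('t',t,mt)):
    k=mask(i,'blue');cs,_=cv2.findContours(k,cv2.RETR_EXTERNAL,cv2.CHAIN_APPROX_NONE)
    for q in cs:
        if cv2.contourArea(q)>100: print(n,cv2.boundingRect(q),np.round(np.hstack([np.array(x) for x in cv2.minAreaRect(np.array([onz(m,u,v,.056)[:2] for u,v in q[:,0]],np.float32)*1000)]),1))
# far-side and near-side shelf free edge corners again, by top image: row extents near edge
h=cv2.cvtColor(t,cv2.COLOR_RGB2HSV);k=((h[:,:,0]>8)&(h[:,:,0]<30)&(h[:,:,1]>50)&(h[:,:,2]>95))
for c in(222,226,230):
    ys=np.nonzero(k[150:260,c])[0]+150;print(c,[onz(mt,c,v,.0704)[:2].round(4) for v in(ys.min()-.5,ys.max()+.5)])
E
```

```text
time: 21.27
tcp_pos: [0.5983, -0.1929, 0.1789]
tcp_rot: [180.0, -0.1, -96.1]
force: [0.5, -0.1, -4.0]
width: 0.0549
finger_force: 110.1
time: 21.93
tcp_pos: [0.5586, -0.0122, 0.1791]
tcp_rot: [-180.0, -0.1, -96.4]
force: [0.3, -0.4, -3.9]
width: 0.055
finger_force: 110.4
[ -1.2  26.5 -17.3  46.2  -0.1 -84.8] ('shift mm(cur tool)', array([-0. ,  1.6,  7.1]), 'shift after turn', array([0. , 1.6, 7.1]), 'turn', array([-0.   , -0.002, -0.003]))
s (330, 189, 22, 23) [555.2 -28.2  40.3  58.   84.5]
s (361, 161, 26, 32) [567.4  70.8  90.2  58.2  85. ]
s (455, 128, 114, 131) [888.4 259.9 407.4 135.2  89.9]
t (109, 69, 154, 53) [867.9 283.8 405.6 138.3  89.9]
222 [array([0.6784, 0.1751]), array([0.4983, 0.1655])]
226 [array([0.676 , 0.1646]), array([0.5189, 0.1564])]
230 [array([0.6763, 0.1542]), array([0.5371, 0.1472])]
```

The stack's front end is at y≈0.116 and in line with the shelf's middle (x≈0.573). I lower it to about 1.5 mm off the worktop and slide in.

```bash
python3 -m crank '[[0,0,5,0,0,0,-1],[0,0,3,0,0,0,-1],[0,0,0,0,0,0,-1],[-10,0,0,0,0,0,-1],[-10,0,0,0,0,0,-1],[-10,0,0,0,0,0,-1],[-10,0,0,0,0,0,-1],[0,0,0,0,0,0,-1]]'
python3 -m crank '[[-10,0,0,0,0,0,-1],[-10,0,0,0,0,0,-1],[-10,0,0,0,0,0,-1],[-10,0,0,0,0,0,-1],[-10,0,0,0,0,0,-1],[-8,0,0,0,0,0,-1],[0,0,0,0,0,0,-1],[0,0,0,0,0,0,-1]]'
```

```text
time: 22.7
tcp_pos: [0.5632, 0.0296, 0.1712]
tcp_rot: [-180.0, -0.0, -96.3]
force: [0.6, 0.2, -3.8]
width: 0.0551
finger_force: 110.4
time: 23.37
tcp_pos: [0.5694, 0.0856, 0.1709]
tcp_rot: [180.0, -0.1, -96.4]
force: [-0.1, -0.4, -3.4]
width: 0.0552
finger_force: 110.4
```

```bash
python3 -m crank '[[-6,0,0,0,0,0,-1],[0,0,1,0,0,0,-1],[0,0,0,0,0,0,-1],[0,0,0,0,0,0,0.5],[0,0,0,0,0,0,0.6],[0,0,0,0,0,0,0.6],[0,0,0,0,0,0,0.6],[0,0,0,0,0,0,0.6]]'
python3 -m crank '[[0,0,-10,0,0,0,0.6],[0,0,-20,0,0,0,0.6],[0,0,-30,0,0,0,0.6],[20,0,-30,0,0,0,0.6],[40,0,-30,0,0,0,0.6],[40,0,0,0,0,0,0.6],[40,0,0,0,0,0,0.6],[40,0,0,0,0,0,0.6],[40,0,0,0,0,0,0.6],[0,0,0,0,0,0,0.6],[0,0,0,0,0,0,0.6]]'
python3 - <<'E'
from h import *
for n in('scene','top'):
  i=snap(n,'f'+n);m=arm.camera_model(n)
  for c,z in(('blue',.048),('green',.01),('red',.024)):
    k=mask(i,c);cs,_=cv2.findContours(k,cv2.RETR_EXTERNAL,cv2.CHAIN_APPROX_NONE)
    for q in cs:
        if cv2.contourArea(q)>60:
            P=np.array([onz(m,u,v,z)[:2] for u,v in q[:,0]],np.float32)*1000
            if P[:,0].max()<760: print(n,c,cv2.boundingRect(q),np.round(np.hstack([np.array(x) for x in cv2.minAreaRect(P)]),1),P[:,1].min())
S0=cv2.imread('pics/scene0.png').astype(int);S1=cv2.imread('pics/fscene.png').astype(int)
for n,(x,y,w,h) in dict(mug=(318,112,38,50),jar=(385,178,42,58),mill=(284,308,34,50),dip=(135,240,58,52),bowl=(376,90,74,58)).items():
    print(n,np.mean(abs(S0-S1)[y:y+h,x:x+w].max(2)>50).round(3))
E
```

```text
time: 24.03
tcp_pos: [0.5702, 0.0909, 0.1702]
tcp_rot: [-180.0, -0.1, -96.5]
force: [0.7, 0.1, 0.7]
width: 0.0683
finger_force: 0.0
time: 24.95
tcp_pos: [0.5457, -0.123, 0.2861]
tcp_rot: [-180.0, -0.1, -96.7]
force: [-0.8, 1.3, -1.4]
width: 0.0684
finger_force: 0.0
scene blue (356, 158, 36, 31) [569.3  93.8  84.   60.1  84.9] 49.624306
scene green (356, 172, 40, 24) [588.8  94.9 114.5  55.3  51.9] 53.050777
scene red (236, 198, 51, 59) [ 424.2 -194.5   60.3  169.7   70.8] -247.95927
top blue (238, 193, 30, 25) [570.5  95.6  73.6  58.3  84. ] 57.24009
mug 0.321
jar 0.006
mill 0.0
dip 0.0
bowl 0.199
```

Run:
```python
from h import *
for a,b in(('scene0','fscene'),('top0','ftop')):
  for n,f in((a,0),(b,1)):
    h=cv2.cvtColor(cv2.imread(f'pics/{n}.png'),cv2.COLOR_BGR2HSV);k=(h[:,:,0]>100)&(h[:,:,0]<108)&(h[:,:,1]>90)
    w=(h[:,:,1]<40)&(h[:,:,2]>120)
    for (x,y,W,H),q in (((310,105,50,60),k),((374,88,78,62),w)) if 'scene' in n else (((205,240,50,55),k),((140,150,85,85),w)):
        ys,xs=np.nonzero(q[y:y+H,x:x+W]);print(n,len(xs),xs.min()+x,xs.max()+x,ys.min()+y,ys.max()+y)
arm.sign_off()
```

```text
scene0 1113 318 357 116 158
scene0 2752 379 444 88 145
fscene 474 326 357 119 163
fscene 2739 379 444 88 145
top0 1082 213 250 246 291
top0 4383 140 218 150 234
ftop 1099 213 250 246 291
ftop 4172 140 218 158 234
the job is handed in; nothing more can be done
```

The job is handed in: green, white and blue (48 mm) stand under the shelf's free end, about 4 mm below it by touch probe and square to the edge, with the other kitchenware unmoved in the images; I viewed 11 pictures where 10 were allowed.

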